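# Unhitch the drawbar coupler and hold it up off its ball

## Task

The drawbar on the service stand is still hitched, and its ball has to be greased. Turn the yellow wing lock a quarter turn counter-clockwise (seen from above) until it lines up with the drawbar, then pull the red latch handle fully out sideways against its spring while the coupler is still down on the ball, and lift the drawbar by that handle until there is at least 40 mm of clear air between the top of the ball and the underside of the coupler. Do not wrench the coupler up against a latch that is still shut, leave the other things on the bench where they are, and finish holding the drawbar raised and still in the gripper: it falls if let go.

Things in the scene. Friction and masses are not known exactly. Their poses are not given: they have to be found in the camera images.
- stand: Fixed grey stand, flat bar 100 x 540 x 12 mm, placed and turned differently each time. Origin on the bench right under the ball, z up; -y runs along the drawbar from ball to hinge; -x (roughly towards the robot) is the side with the latch handle and the direction in which the latch is pulled. Two dark cheeks, 76 mm apart overall and 140 mm high, carry the hinge bolt at the -y end.
- ball_mount: Part of the stand: dark mount with a bright steel tow ball of 50 mm diameter on a 24 mm neck, ball centre 107 mm above the bench.
- ball_top (a point): Top of the tow ball, 132 mm above the bench; its axes are those of the stand.
- hinge (a point): Centre of the drawbar's hinge bolt, 107 mm above the bench, 360 mm from the ball centre along the stand's -y. The bolt runs along the stand's x, so the ball end swings up in a vertical plane on a 360 mm radius, freely, up to 0.7 rad, and falls back if let go.
- tongue: Drawbar with coupler, latch and lock, 1.35 kg (about 8 N to lift at the latch handle, varies by 15 %): bright alloy tube 50 x 50 mm ending in a blue coupler head 62 mm wide, whose dome over the ball tops out 34 mm above the ball centre. Origin on the hinge bolt; axes parallel to the stand's when hitched, +y from hinge to ball.
- coupler_rim (a point): Centre of the coupler's open underside below its socket, 30 mm below the ball centre when hitched. The clear gap is its height above ball_top: -55 mm when hitched, wanted at least 40 mm.
- lock_wing (a joint): Turn of the yellow wing lock in rad: 0 to 0.2 at the start = locked, wing crosswise to the drawbar; grows counter-clockwise seen from above to a stop at 1.57 = unlocked, wing in line with the drawbar. It stays where it is left (0.06 Nm of friction) and does not rise. Below about 1.0 its pin stops the latch after 1.5 mm.
- wing_grip (a point): Middle of the yellow wing on its upright turning axis: 60 mm from the ball axis towards the hinge, 162 mm above the bench. The wing is a bar 46 mm long, 9 mm thick, 22 mm high, its top 11 mm above this point, on a 9 mm stem; a 26 mm collar round the stem's foot tops out 20 mm below this point, the coupler's flat back 26 mm below. At value 0 the bar lies along the stand's x; this point's x runs along the bar.
- latch (a joint): Travel of the spring latch in m: 0 = shut, its fork under the ball; stop at 0.026 = fully out; the ball is free above 0.021. The spring pulls it shut with 8 N at 0 and 15 N at the stop and snaps it back when let go.
- handle_grip (a point): On the red latch handle, 18 mm below its top. Handle: upright plate 10 mm thick (stand's x), 36 mm wide (y), red part 40 mm high. Shut, this point is 78 mm from the ball axis on the stand's -x side, 129 mm above the bench, 42 mm free to the coupler wall (a low spring housing there ends 38 mm below it). Moves to -x when pulled, rises with the drawbar, strong enough to lift it by.
- grease_tin: Green-labelled tin, 72 mm across, 58 mm high, origin under its centre; leave it alone.
- fuel_pump: Brass-coloured pump cylinder standing up, 42 mm across, 98 mm high; leave it alone.
- wrench: Steel wrench lying flat, 190 mm long along its x; leave it alone.
- screwdriver: Blue-handled screwdriver lying flat, 200 mm long along its x; leave it alone.
- parts_tray: Black open tray 120 x 160 x 35 mm; leave it alone.
- hex_nut: Steel nut 28 mm across lying in the tray; leave it alone.
- tape_roll: Black roll of tape lying flat, 92 mm across, 24 mm high; leave it alone.
- hitch_pin: Bent steel hitch pin lying flat, 14 mm thick, 120 mm long; leave it alone.

How it is judged:
By the outcome, as a careful person would: the job done as asked, in the order asked, and still so for the second after the job is handed in, while the arm keeps its last pose, push and grip.
It also fails if it takes over 51 s, if anything falls off the work surface, if the arm or the gripper's body presses on something with over 40 N, if the wrist force passes 120 N, or if a joint passes its speed limit or range.

## Robot

A 6-joint arm with a two-finger parallel gripper is mounted at the origin on the work surface. World frame = base frame: x ahead of the robot, y to its left, z up, the work surface at z = 0. Lengths are in m, angles in rad, forces in N, time in s.
With the tool pointing down it reaches from about 0.35 to 0.775 m from the base axis. Payload 5.5 kg.
Tool frame: the origin (TCP) lies midway between the tips of the shut fingers; the grasp point (between the pads) lies 19 mm behind it; z points along the fingers, y is the direction in which the jaws open and shut (so a half turn about z gives the same grasp; the last joint's range is limited). The gripper opens to 85 mm and grips with 20 to 120 N. Pads are 22 mm wide; open, the fingers measure 114 mm over their backs; the gripper's body (76 mm by 85 mm) begins 54 mm behind the grasp point. The pads swing forward as they close: fully open they stand 13 mm farther back than shut.
Start: joints at [1.003, 0.313, 0.046, 1.304, 0, 1.431], TCP at [0.239, 0.523, 0.231] pointing down, gripper open.
Joint ranges: [-2.76, 2.76], [-0.86, 1.69], [-1.03, 1.26], [-2.2, 2.34], [-1.47, 1.5], [-3.14, 3.14]. Speed limits (rad/s): [2.57, 2.57, 3.14, 3.14, 3.14, 3.14].

## Interface

Orientations are given as a 3x3 rotation matrix whose columns are the frame's x, y, z axes.
In Python, from rig import bot gives the robot as it stands. The module is installed in compiled form; this text tells all that it offers.
- The arm moves only by the shell command python3 -m creep 'ROWS' [OPENING]. ROWS is JSON, a list of rows, each an object with "xyz": the shift along the tool's x, y, z in cm, a list of three; "twist": the turn, a rotation vector about the tool's x, y, z in rad, a list of three. In form: [{"xyz": [dx, dy, dz], "twist": [rx, ry, rz]}, ...]. A call has 1 to 20 rows; each row is the pose to reach, as a shift and turn from the pose commanded when the call began, along the tool's axes at that moment; what a row does not reach only later rows make up. A row lasts 1/8 s, in which the tool goes at most 62.5 mm and 10.7 degrees, less where a joint would pass 70% of its speed; a pose out of reach is approached as far as the arm can. A call with a gripper value outside its range is refused whole. OPENING is the closure in counts, from 0 (fully open) to 255 (shut), set as the call begins (- or left out, the last holds). The fingers move at their own pace and stop on an object; the grip force is fixed at half the most. Time passes only in rows, so rows that repeat a pose let the fingers close. It gives the time, the measured TCP pose, the force and the opening at its end, in the units of the state.
- bot.state(): the state, without advancing time (a new reading comes with each control period).
- bot.grab_frame(name): name is "scene" or "top" or "wrist"; returns (picture, depth): 420x560x3 uint8, red, green, blue; 420x560 float32, m along the optical axis (not along the pixel's ray), 0 where there is no reading.
- bot.get_calibration(name): a dict with "mtx" (3x3 intrinsics, pixels), "k1" (the pictures are not rectified: a ray, as slopes to the right and down, at radius r is drawn at 1 + k1 r^2 times it, then the intrinsics apply), "world_from_camera" (4x4, takes a point from camera to world coordinates). Camera axes: x right, y up, looking along -z (the intrinsics and any distortion apply to the point x, -y, -z); pixel columns grow to the right and rows downward; lengths in m; the calibration is good to about 2 mm. A picture is of the moment at which its call begins: read the wrist's pose just before it. get_calibration takes no time and is no camera call; for the wrist camera it gives the pose at the moment of the call.
- bot.job_done(): hands the job in, once; it reports no verdict.
The state is a dict: "time": time; "joints": joint angles; "dq": joint speeds; "joint_efforts": joint torques, N m; "tcp_pos": TCP position; "tool_rot": TCP orientation; "contact_force": force on the tool from outside, world axes, zero at the start; "wrist_torque": the same for the moment, N m; "opening": finger opening in m.
Only numpy, scipy, OpenCV 4.12 (cv2) and the standard library are available. Lean on these libraries where they do the work, as an engineer would, in place of code of your own. Each camera call takes 0.05 s, during which the arm holds its last target.

## Working session

There is one attempt and no reset: what is moved stays moved. The work goes in short steps, Python scripts to look and compute and a shell command to move; the robot and the scene stay as the last step left them, time stands still between calls to the robot, and variables do not carry over. Pictures are saved under pics/ and viewed, and the job is handed in when it is done.

```bash
mkdir -p pics; cat > h.py <<'E'
import numpy as np, cv2
from rig import bot
def grab(n,tag):
    c=bot.get_calibration(n); p,d=bot.grab_frame(n)
    cv2.imwrite(f'pics/{tag}.png',p[:,:,::-1]); np.savez(f'pics/{tag}.npz',p=p,d=d,m=c['mtx'],k=c['k1'],T=c['world_from_camera']); return p,d,c
def load(tag):
    z=np.load(f'pics/{tag}.npz'); return z['p'],z['d'],dict(mtx=z['m'],k1=float(z['k']),world_from_camera=z['T'])
def slopes(uv,c):
    uv=np.asarray(uv,float).reshape(-1,1,2)
    return cv2.undistortPoints(uv,np.array(c['mtx'],float),np.array([c['k1'],0,0,0.]),).reshape(-1,2)
def ray(uv,c):
    s=slopes(uv,c); T=np.array(c['world_from_camera']); d=np.c_[s[:,0],-s[:,1],-np.ones(len(s))]
    return T[:3,3], d@T[:3,:3].T
def onplane(uv,c,z):
    o,d=ray(uv,c); return o+d*((z-o[2])/d[:,2])[:,None]
def pts(mask,d,c):
    v,u=np.nonzero(mask&(d>0)); o,r=ray(np.c_[u,v],c); return o+r*d[v,u][:,None], np.c_[u,v]
E
python3 - <<'E'
from h import *
for n in ('scene','top','wrist'):
    p,d,c=grab(n,n+'0'); print(n,np.round(c['world_from_camera'],3).tolist(),c['k1'])
s=bot.state();print(s['time'],np.round(s['tool_rot'],3).tolist(),s['opening'],s['contact_force'])
E
```

```text
scene [[-0.484, -0.742, 0.463, 1.013], [0.875, -0.413, 0.252, 0.385], [0.004, 0.528, 0.849, 0.968], [0.0, 0.0, 0.0, 1.0]] -0.0036412991497813004
top [[0.025, 0.99, -0.142, 0.382], [-0.999, 0.028, 0.017, 0.119], [0.021, 0.141, 0.99, 1.408], [0.0, 0.0, 0.0, 1.0]] -0.18278753762427405
wrist [[0.414, -0.873, -0.258, 0.173], [0.91, 0.397, 0.12, 0.554], [-0.002, -0.285, 0.959, 0.372], [0.0, 0.0, 0.0, 1.0]] -0.03071973503292501
0.15 [[-0.91, 0.415, -0.001], [0.415, 0.91, -0.001], [0.0, -0.001, -1.0]] 0.08552047153787347 [ 0.4563066  -1.59661887 -0.69693564]
```

View pics/scene0.png

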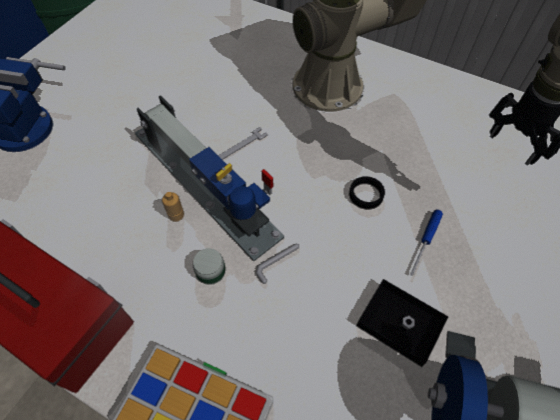

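View pics/top0.png

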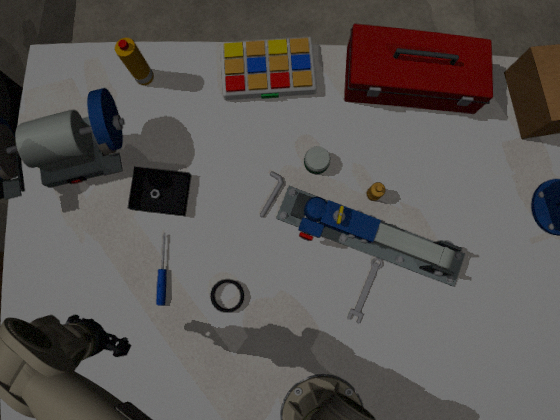

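View pics/wrist0.png

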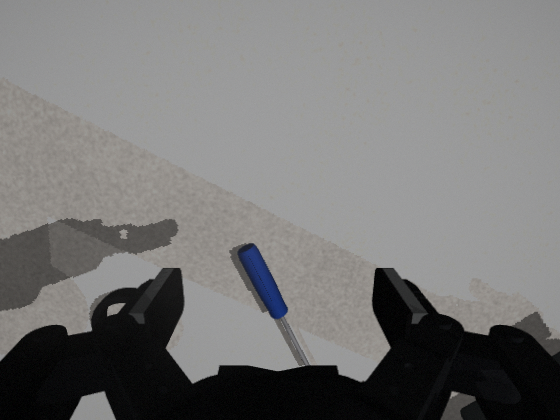

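The scene view shows the yellow wing at (224,172) and the red handle at (267,178). In the top view they are at (341,213) and (306,236), with the coupler dome near (315,207) and the hinge cheeks near (455,260). Next I'll measure them.

```bash
python3 - <<'E'
from h import *
for n,by,br,bb in (('scene0',(195,150,240,195),(255,160,280,195),(185,140,275,225)),('top0',(328,198,352,228),(295,226,318,244),(298,190,385,250))):
    p,d,c=load(n); hsv=cv2.cvtColor(p,cv2.COLOR_RGB2HSV); H,S,V=[hsv[:,:,i].astype(int) for i in range(3)]
    def box(b):
        m=np.zeros(H.shape,bool); m[b[1]:b[3],b[0]:b[2]]=1; return m
    Y=(H>18)&(H<35)&(S>110)&(V>80)&box(by); R=((H<8)|(H>172))&(S>120)&(V>60)&box(br); B=(H>100)&(H<130)&(S>120)&box(bb)
    for nm,m in (('wing',Y),('handle',R),('blue',B)):
        P,uv=pts(m,d,c); 
        if len(P)==0: print(n,nm,'none');continue
        print(n,nm,len(P),'uv',uv.mean(0).round(1),'med',np.median(P,0).round(4),'zmax',np.percentile(P[:,2],[5,50,95]).round(4))
        if nm!='blue':
            z=.173 if nm=='wing' else .147
            T=P[P[:,2]>z-.006]
            if len(T)>5:
                e=cv2.minAreaRect((T[:,:2]*1000).astype(np.float32)); print('  top',len(T),T.mean(0).round(4),e)
        else:
            T=P[P[:,2]>.128]; T2=T[T[:,2]<.150]
            print('  blue flat', cv2.minAreaRect((P[P[:,2]>.115][:,:2]*1000).astype(np.float32)))
    # tube
E
```

```text
scene0 wing 123 uv [223.6 171.7] med [ 0.5436 -0.0182  0.1669] zmax [0.1528 0.1669 0.1731]
  top 60 [ 0.5427 -0.0197  0.1709] ((540.8941650390625, -20.422426223754883), (10.44782829284668, 43.600440979003906), 77.65604400634766)
scene0 handle 68 uv [268.  176.6] med [0.4905 0.0689 0.1445] zmax [0.1148 0.1445 0.1476]
  top 48 [0.4891 0.0643 0.1455] ((488.45343017578125, 63.79602813720703), (32.37495803833008, 9.240596771240234), 72.0331039428711)
scene0 blue 2082 uv [230.  186.4] med [0.5489 0.0101 0.1339] zmax [0.0868 0.1339 0.139 ]
  blue flat ((538.7496337890625, -27.337135314941406), (196.66786193847656, 61.324588775634766), 70.23745727539062)
top0 wing 54 uv [339.9 214.4] med [ 0.5367 -0.0212  0.1714] zmax [0.1657 0.1714 0.175 ]
  top 49 [ 0.5398 -0.0213  0.1716] ((540.0524291992188, -21.414031982421875), (8.070329666137695, 41.2752799987793), 79.12950897216797)
top0 handle 52 uv [305.4 235.5] med [0.4869 0.0622 0.1447] zmax [0.1389 0.1447 0.148 ]
  top 47 [0.4869 0.0616 0.1451] ((487.0739440917969, 61.47731399536133), (33.656612396240234, 9.185981750488281), 69.54397583007812)
top0 blue 1961 uv [336.8 219.9] med [ 0.5285 -0.0074  0.1345] zmax [0.0883 0.1345 0.1404]
  blue flat ((537.0908813476562, -28.180152893066406), (194.6351776123047, 60.89347839355469), 70.03831481933594)
```

```bash
python3 - <<'E'
from h import *
for n,b in (('scene0',(120,85,300,265)),('top0',(265,180,480,290))):
    p,d,c=load(n); x=p[b[1]:b[3],b[0]:b[2]]; cv2.imwrite(f'pics/crop_{n}.png',cv2.resize(x[:,:,::-1],None,fx=3.5 if n=='top0' else 3.3,fy=3.5 if n=='top0' else 3.3,interpolation=cv2.INTER_CUBIC))
E
```

```text
(no output)
```

View pics/crop_scene0.png

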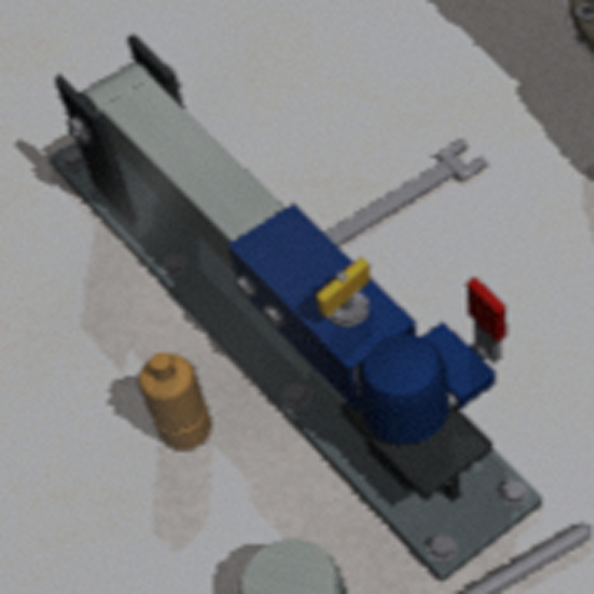

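View pics/crop_top0.png

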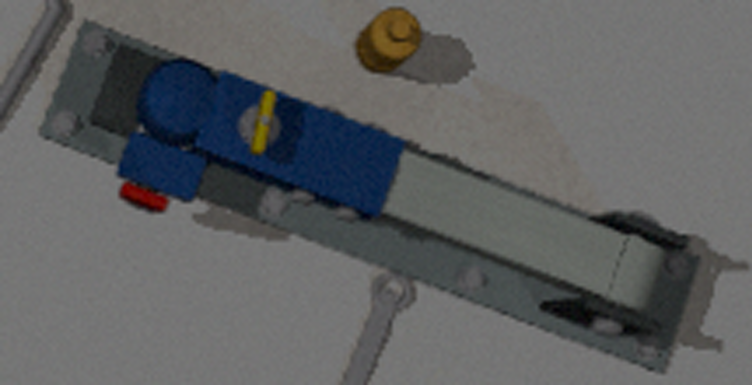

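```bash
python3 -m creep '[{"xyz":[-2,-1.5,0],"twist":[0,0,-0.02]},{"xyz":[-6,-4.5,0],"twist":[0,0,-0.05]},{"xyz":[-10.5,-7.8,0],"twist":[0,0,-0.08]},{"xyz":[-15,-11,0],"twist":[0,0,-0.11]},{"xyz":[-19.5,-14.5,0],"twist":[0,0,-0.14]},{"xyz":[-24,-17.8,0],"twist":[0,0,-0.17]},{"xyz":[-28.5,-21,0],"twist":[0,0,-0.2]},{"xyz":[-33,-24.5,0],"twist":[0,0,-0.225]},{"xyz":[-37.5,-27.8,0],"twist":[0,0,-0.225]},{"xyz":[-42,-31,0],"twist":[0,0,-0.225]},{"xyz":[-46,-34,0],"twist":[0,0,-0.225]},{"xyz":[-49,-36.3,0],"twist":[0,0,-0.225]},{"xyz":[-50,-37,0],"twist":[0,0,-0.225]},{"xyz":[-50,-37,0],"twist":[0,0,-0.225]},{"xyz":[-50,-37,0],"twist":[0,0,-0.225]}]' 0
python3 - <<'E'
from h import *
p,d,c=grab('wrist','w1')
s=bot.state();print(s['time'],s['tcp_pos'],np.round(s['tool_rot'],3).tolist(),np.round(s['joints'],3),s['contact_force'])
E
```

```text
time: 2.02
tcp_pos: [0.5393, -0.0197, 0.2313]
tool_rot: [[-0.98, 0.2, -0.001], [0.2, 0.98, 0.001], [0.001, 0.0, -1.0]]
contact_force: [0.6, 0.1, -0.0]
opening: 0.0855
2.075 [ 0.53936707 -0.01961107  0.23137637] [[-0.98, 0.2, -0.0], [0.2, 0.98, 0.0], [0.0, 0.0, -1.0]] [-0.185  0.245 -0.046  1.28   0.     0.016] [0.11336321 1.06429008 0.00606863]
```

View pics/w1.png

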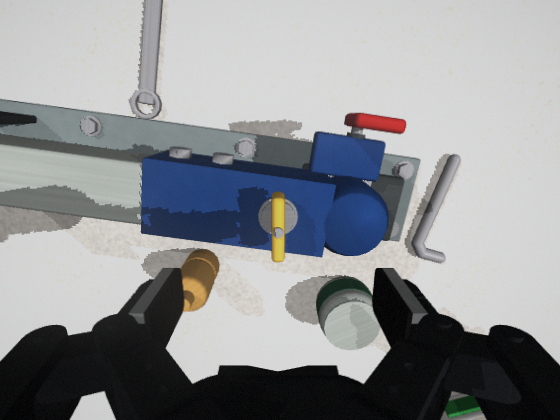

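The wrist view shows the yellow wing upright at (278,225), midway between the fingers. The red handle is at (375,123), and its collar and the coupler are clear. I'll refine both positions from this view.

```bash
python3 - <<'E'
from h import *
p,d,c=load('w1'); hsv=cv2.cvtColor(p,cv2.COLOR_RGB2HSV); H,S,V=[hsv[:,:,i].astype(int) for i in range(3)]
def box(b):
    m=np.zeros(H.shape,bool); m[b[1]:b[3],b[0]:b[2]]=1; return m
Y=(H>18)&(H<35)&(S>110)&(V>80)&box((260,185,300,270)); R=((H<8)|(H>172))&(S>120)&(V>60)&box((335,105,415,140)); B=(H>100)&(H<130)&(S>120)&box((135,120,400,262))
for nm,m,z in (('wing',Y,.173),('handle',R,.147)):
    P,uv=pts(m,d,c); print(nm,len(P),np.percentile(P[:,2],[5,50,95]).round(4))
    T=P[abs(P[:,2]-z)<.004]; print(len(T),T.mean(0).round(4),cv2.minAreaRect((T[:,:2]*1000).astype(np.float32)))
P,uv=pts(B,d,c); T=P[(P[:,2]>.13)]; print('dome',np.percentile(T[:,2],[50,99]),cv2.minAreaRect((T[:,:2]*1000).astype(np.float32)))
a=np.deg2rad(-20);X=np.array([np.cos(a),np.sin(a)]);Yv=np.array([-X[1],X[0]])
w=np.array([.5405,-.021]);b=w+.06*Yv;print('ball',b,'handle',b-.078*X,'hinge',b-.36*Yv)
E
```

```text
wing 793 [0.1648 0.1713 0.1727]
709 [ 0.5384 -0.0183  0.1714] ((539.7406616210938, -18.655908584594727), (8.546828269958496, 45.11849594116211), 78.8562240600586)
handle 735 [0.1427 0.1456 0.1469]
693 [0.4867 0.0632 0.1456] ((486.80902099609375, 63.60914611816406), (35.06369400024414, 9.4015531539917), 70.98158264160156)
dome [0.13502751 0.14035183] ((536.8856811523438, -27.23675537109375), (191.7239532470703, 60.03702163696289), 70.2931900024414)
ball [0.56102121 0.03538156] handle [0.48772518 0.06205913] hinge [ 0.43789396 -0.30290779]
```

```bash
python3 -m creep '[{"xyz":[0,0,2],"twist":[0,0,0]},{"xyz":[0,0,4.5],"twist":[0,0,0]},{"xyz":[0,0,6.5],"twist":[0,0,0]},{"xyz":[0,0,7.8],"twist":[0,0,0]},{"xyz":[0,0,8.3],"twist":[0,0,0]},{"xyz":[0,0,8.3],"twist":[0,0,0]}]' 90
python3 -m creep '[{"xyz":[0,0,0],"twist":[0,0,0]},{"xyz":[0,0,0],"twist":[0,0,0]},{"xyz":[0,0,0],"twist":[0,0,0]},{"xyz":[0,0,0],"twist":[0,0,0]},{"xyz":[0,0,0],"twist":[0,0,0]},{"xyz":[0,0,0],"twist":[0,0,0]}]' 255
python3 - <<'E'
from h import *
p,d,c=grab('wrist','w2')
E
```

```text
time: 2.82
tcp_pos: [0.5401, -0.0206, 0.1485]
tool_rot: [[-0.98, 0.201, 0.0], [0.201, 0.98, 0.0], [-0.0, 0.0, -1.0]]
contact_force: [0.2, 0.1, 0.4]
opening: 0.0551
time: 3.58
tcp_pos: [0.5406, -0.0202, 0.149]
tool_rot: [[-0.98, 0.201, 0.002], [0.201, 0.98, 0.001], [-0.001, 0.002, -1.0]]
contact_force: [-0.3, 4.6, 4.3]
opening: 0.0077
```

View pics/w2.png

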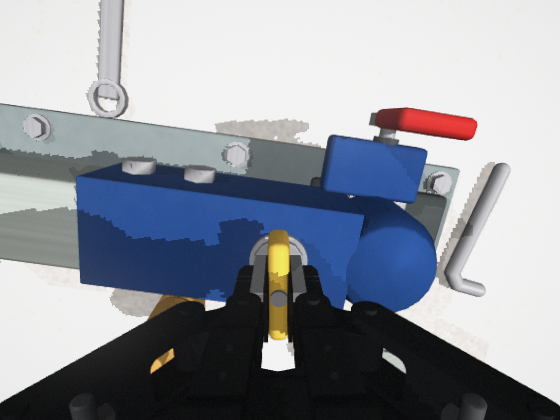

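```bash
python3 -m creep '[{"xyz":[0,0,0],"twist":[0,0,-0.1]},{"xyz":[0,0,0],"twist":[0,0,-0.24]},{"xyz":[0,0,0],"twist":[0,0,-0.38]},{"xyz":[0,0,0],"twist":[0,0,-0.52]},{"xyz":[0,0,0],"twist":[0,0,-0.66]},{"xyz":[0,0,0],"twist":[0,0,-0.8]},{"xyz":[0,0,0],"twist":[0,0,-0.94]},{"xyz":[0,0,0],"twist":[0,0,-1.08]},{"xyz":[0,0,0],"twist":[0,0,-1.2]},{"xyz":[0,0,0],"twist":[0,0,-1.31]},{"xyz":[0,0,0],"twist":[0,0,-1.39]},{"xyz":[0,0,0],"twist":[0,0,-1.43]},{"xyz":[0,0,0],"twist":[0,0,-1.43]},{"xyz":[0,0,0],"twist":[0,0,-1.43]}]'
python3 - <<'E'
from h import *
p,d,c=grab('wrist','w3'); s=bot.state(); print(s['wrist_torque'],s['joints'])
E
```

```text
time: 5.38
tcp_pos: [0.54, -0.019, 0.1489]
tool_rot: [[-0.336, -0.942, 0.001], [-0.942, 0.336, 0.004], [-0.004, 0.0, -1.0]]
contact_force: [-0.1, 9.2, 6.2]
opening: 0.0078
[1.71126342 0.13538749 0.06179068] [-0.1858486   0.28499297 -0.19856154  1.08719906  0.00369233 -1.41445322]
```

View pics/w3.png

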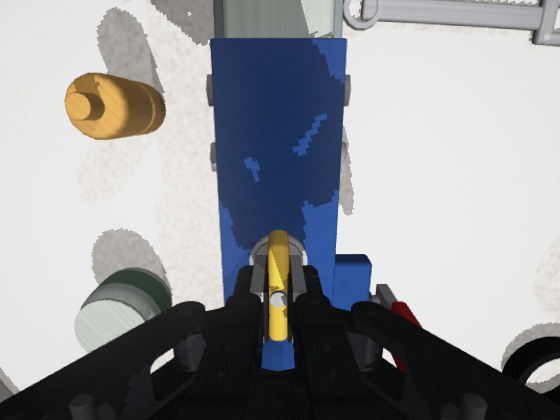

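The wing now lies in line with the drawbar at (278,285). Now I'll release it, rise and check.

```bash
python3 -m creep '[{"xyz":[0,0,0],"twist":[0,0,0]},{"xyz":[0,0,0],"twist":[0,0,0]},{"xyz":[0,0,0],"twist":[0,0,0]},{"xyz":[0,0,-2],"twist":[0,0,0]},{"xyz":[0,0,-5],"twist":[0,0,0]},{"xyz":[0,0,-8],"twist":[0,0,0]},{"xyz":[0,0,-9],"twist":[0,0,0]},{"xyz":[0,0,-9],"twist":[0,0,0]}]' 120
python3 - <<'E'
from h import *
p,d,c=grab('wrist','w4'); hsv=cv2.cvtColor(p,cv2.COLOR_RGB2HSV); H,S,V=[hsv[:,:,i].astype(int) for i in range(3)]
s=bot.state(); print(s['tcp_pos'],np.round(s['tool_rot'],3).tolist(),s['opening'],s['contact_force'])
Y=(H>18)&(H<35)&(S>110)&(V>80); R=((H<8)|(H>172))&(S>120)&(V>60)
for nm,m,z in (('wing',Y,.173),('handle',R,.147)):
    P,uv=pts(m,d,c); T=P[(abs(P[:,2]-z)<.004)&(abs(P[:,0]-.52)<.08)&(abs(P[:,1])<.1)]; print(nm,len(T),T.mean(0).round(4) if len(T) else 0,cv2.minAreaRect((T[:,:2]*1000).astype(np.float32)) if len(T) else 0)
E
```

```text
time: 6.42
tcp_pos: [0.5403, -0.0211, 0.2383]
tool_rot: [[-0.337, -0.941, 0.001], [-0.941, 0.337, -0.0], [-0.0, -0.001, -1.0]]
contact_force: [-0.8, 0.1, -0.4]
opening: 0.0453
[ 0.53975689 -0.02097229  0.23744449] [[-0.337, -0.941, -0.001], [-0.941, 0.337, 0.0], [0.0, 0.001, -1.0]] 0.04508703921337241 [-0.04031954  0.28767964  0.34691229]
wing 669 [ 0.5397 -0.0206  0.1714] ((540.3304443359375, -19.465524673461914), (45.386680603027344, 8.183929443359375), 70.70557403564453)
handle 323 [0.4855 0.0581 0.1456] ((485.8625183105469, 59.53714370727539), (27.927101135253906, 8.718341827392578), 70.3245849609375)
```

View pics/w4.png

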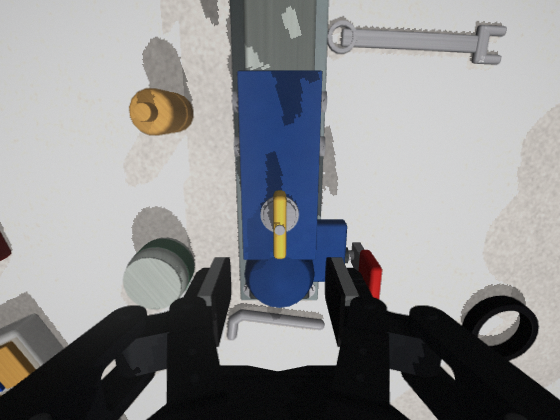

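The wing measures 70.7° against the drawbar's 70.3°, so it is unlocked. The red handle is at (370,275), partly behind a finger. Its fused position is (0.487, 0.063). I'll go over it with the fingers part-closed and then descend.

```bash
python3 -m creep '[{"xyz":[-2,2.6,0],"twist":[0,0,0]},{"xyz":[-4.5,5.5,0],"twist":[0,0,0]},{"xyz":[-6.1,7.8,0],"twist":[0,0,0]},{"xyz":[-6.1,7.8,0],"twist":[0,0,0]},{"xyz":[-6.1,7.8,2],"twist":[0,0,0]},{"xyz":[-6.1,7.8,5],"twist":[0,0,0]},{"xyz":[-6.1,7.8,7],"twist":[0,0,0]},{"xyz":[-6.1,7.8,7],"twist":[0,0,0]}]' 150
python3 - <<'E'
from h import *
p,d,c=grab('wrist','w5')
E
```

```text
time: 7.48
tcp_pos: [0.4859, 0.0622, 0.1659]
tool_rot: [[-0.338, -0.941, -0.005], [-0.941, 0.338, -0.0], [0.002, 0.004, -1.0]]
contact_force: [-0.2, 0.2, 0.9]
opening: 0.0352
```

View pics/w5.png

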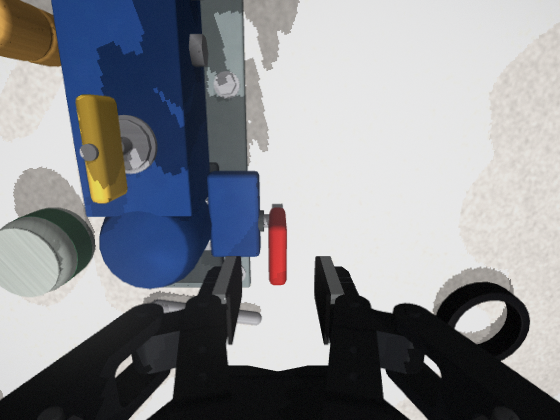

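The handle is at (278,245), centred between the fingertips at 237 and 317. Descending and closing.

```bash
python3 -m creep '[{"xyz":[0,0,1.5],"twist":[0,0,0]},{"xyz":[0,0,3],"twist":[0,0,0]},{"xyz":[0,0,4.5],"twist":[0,0,0]},{"xyz":[0,0,5.4],"twist":[0,0,0]},{"xyz":[0,0,5.4],"twist":[0,0,0]}]'
python3 -m creep '[{"xyz":[0,0,0],"twist":[0,0,0]},{"xyz":[0,0,0],"twist":[0,0,0]},{"xyz":[0,0,0],"twist":[0,0,0]},{"xyz":[0,0,0],"twist":[0,0,0]},{"xyz":[0,0,0],"twist":[0,0,0]}]' 255
python3 - <<'E'
from h import *
p,d,c=grab('wrist','w6')
E
```

```text
time: 8.15
tcp_pos: [0.4864, 0.0629, 0.1134]
tool_rot: [[-0.337, -0.942, -0.002], [-0.942, 0.337, 0.0], [0.001, 0.002, -1.0]]
contact_force: [0.3, 0.5, 0.3]
opening: 0.0352
time: 8.78
tcp_pos: [0.4865, 0.0633, 0.1148]
tool_rot: [[-0.336, -0.942, -0.001], [-0.942, 0.336, 0.001], [-0.001, 0.001, -1.0]]
contact_force: [-5.6, 2.4, 5.2]
opening: 0.0087
```

View pics/w6.png

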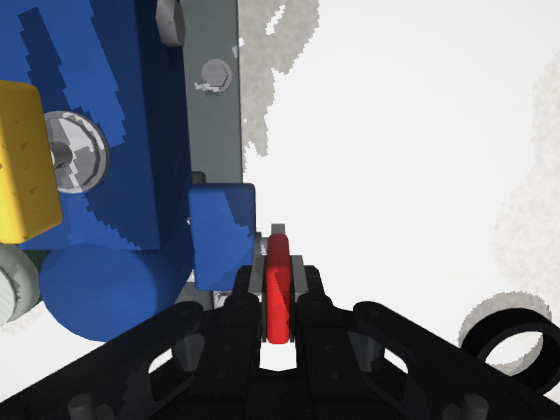

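The handle is gripped at (278,290). Now pulling the latch along tool +y.

```bash
python3 -m creep '[{"xyz":[0,0.4,0],"twist":[0,0,0]},{"xyz":[0,0.9,0],"twist":[0,0,0]},{"xyz":[0,1.4,0],"twist":[0,0,0]},{"xyz":[0,1.9,0],"twist":[0,0,0]},{"xyz":[0,2.3,0],"twist":[0,0,0]},{"xyz":[0,2.5,0],"twist":[0,0,0]},{"xyz":[0,2.5,0],"twist":[0,0,0]},{"xyz":[0,2.5,0],"twist":[0,0,0]}]'
```

```text
time: 9.82
tcp_pos: [0.4686, 0.0696, 0.1151]
tool_rot: [[-0.338, -0.941, 0.009], [-0.941, 0.338, -0.003], [-0.0, -0.01, -1.0]]
contact_force: [11.8, -6.0, -7.6]
opening: 0.0092
```

```bash
python3 -m creep '[{"xyz":[0,0.3,0],"twist":[0,0,0]},{"xyz":[0,0.6,0],"twist":[0,0,0]},{"xyz":[0,0.9,0],"twist":[0,0,0]},{"xyz":[0,1.2,0],"twist":[0,0,0]},{"xyz":[0,1.2,0],"twist":[0,0,0]},{"xyz":[0,1.2,0],"twist":[0,0,0]}]'
python3 - <<'E'
from h import *
p,d,c=grab('wrist','w7'); s=bot.state(); print(s['tcp_pos'],s['contact_force'],s['wrist_torque'])
E
```

```text
time: 10.58
tcp_pos: [0.462, 0.072, 0.1166]
tool_rot: [[-0.34, -0.94, 0.018], [-0.941, 0.34, -0.006], [-0.0, -0.019, -1.0]]
contact_force: [21.7, -12.3, -8.8]
opening: 0.0087
[0.46202506 0.07196158 0.11659711] [ 21.15950768 -12.2105259   -9.23245724] [-1.73769647 -2.98896257  0.07205451]
```

View pics/w7.png

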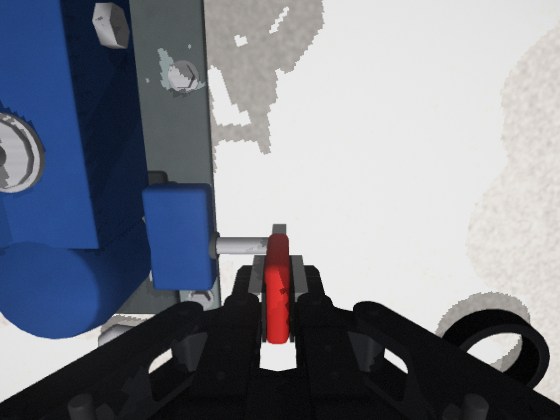

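The displacement is 26.0 mm and the force is 24 N against a 15 N spring, so the latch is on its stop. The picture shows the bright rod out at (240,245). Now lifting along the arc, the first part slowly.

```bash
python3 -m creep '[{"xyz":[0,0,-0.4],"twist":[0,-0.01,0]},{"xyz":[0,0,-0.9],"twist":[0,-0.025,0]},{"xyz":[0.06,0,-1.4],"twist":[0,-0.04,0]},{"xyz":[0.1,0,-2.2],"twist":[0,-0.06,0]},{"xyz":[0.18,0,-2.9],"twist":[0,-0.08,0]},{"xyz":[0.27,0,-3.6],"twist":[0,-0.1,0]},{"xyz":[0.36,0,-4.3],"twist":[0,-0.12,0]},{"xyz":[0.36,0,-4.3],"twist":[0,-0.12,0]}]'
python3 - <<'E'
from h import *
p,d,c=grab('wrist','w8'); p,d,c=grab('scene','s8')
E
```

```text
time: 11.62
tcp_pos: [0.4607, 0.0683, 0.1601]
tool_rot: [[-0.335, -0.94, 0.059], [-0.934, 0.34, 0.107], [-0.121, -0.019, -0.993]]
contact_force: [22.5, -9.5, -9.6]
opening: 0.0093
```

View pics/w8.png

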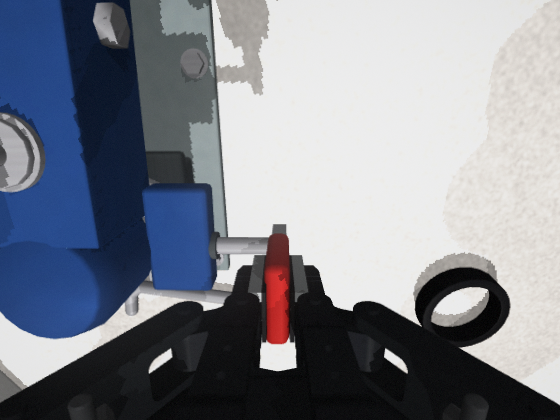

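View pics/s8.png

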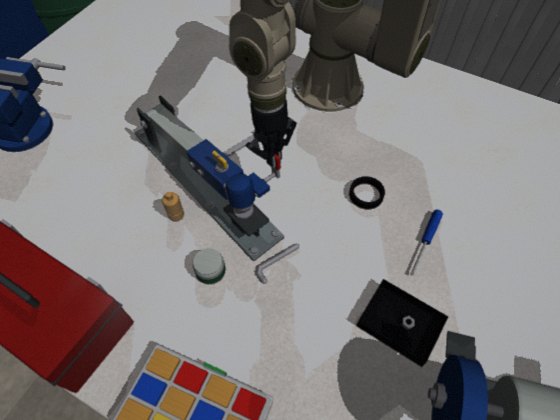

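The drawbar is rising, and the scene view shows the ball bright below the coupler at (243,210). Continuing along the same arc in the tilted axes.

```bash
python3 -m creep '[{"xyz":[0,0,-0.7],"twist":[0,-0.02,0]},{"xyz":[0.06,0,-1.44],"twist":[0,-0.04,0]},{"xyz":[0.1,0,-2.2],"twist":[0,-0.06,0]},{"xyz":[0.18,0,-2.9],"twist":[0,-0.08,0]},{"xyz":[0.27,0,-3.6],"twist":[0,-0.1,0]},{"xyz":[0.36,0,-4.3],"twist":[0,-0.12,0]},{"xyz":[0.47,0,-5],"twist":[0,-0.14,0]},{"xyz":[0.59,0,-5.7],"twist":[0,-0.16,0]},{"xyz":[0.73,0,-6.5],"twist":[0,-0.18,0]},{"xyz":[0.88,0,-7.1],"twist":[0,-0.2,0]},{"xyz":[0.88,0,-7.1],"twist":[0,-0.2,0]},{"xyz":[0.88,0,-7.1],"twist":[0,-0.2,0]},{"xyz":[0.88,0,-7.1],"twist":[0,-0.2,0]}]'
python3 - <<'E'
from h import *
for n in ('scene','wrist','top'):
    p,d,c=grab(n,n+'9')
    if n!='wrist':
        hsv=cv2.cvtColor(p,cv2.COLOR_RGB2HSV); H,S,V=[hsv[:,:,i].astype(int) for i in range(3)]
        P,uv=pts((H>100)&(H<130)&(S>120),d,c)
        a=np.deg2rad(-20);X=np.array([np.cos(a),np.sin(a)]);Yv=np.array([-X[1],X[0]]); hg=np.array([.438,-.303])
        q=P[:,:2]-hg; x=q@X; y=q@Yv
        T=(abs(x)<18)&(y>190)&(y<9) if 0 else (abs(x)<18)&(y>.18)&(y<.25)&(P[:,2]>.1)
        if T.sum()>10:
            k=np.polyfit(y[T],P[T,2]-.107,1); th=np.arctan(k[0]); off=k[1]*np.cos(th); print(n,'flat top tilt',th,'offset from hinge',off,'gap',.107+.36*np.sin(th)-.03*np.cos(th)-.132)
s=bot.state(); print(s['time'],s['tcp_pos'],s['contact_force'],np.abs(s['dq']).max())
g=s['tcp_pos']; 
E
```

```text
time: 13.35
tcp_pos: [0.4548, 0.0518, 0.2293]
tool_rot: [[-0.316, -0.941, 0.124], [-0.895, 0.339, 0.29], [-0.315, -0.02, -0.949]]
contact_force: [26.4, -7.8, -8.7]
opening: 0.009
scene flat top tilt 0.25145404899066776 offset from hinge 0.04217281738752797 gap 0.03551596580279928
top flat top tilt 0.33434422850105155 offset from hinge 0.02589290504814266 gap 0.06479515035043715
13.5 [0.45477789 0.05184491 0.22930964] [25.84303836 -6.79043119 -8.1983094 ] 0.0023399605154568143
```

View pics/scene9.png

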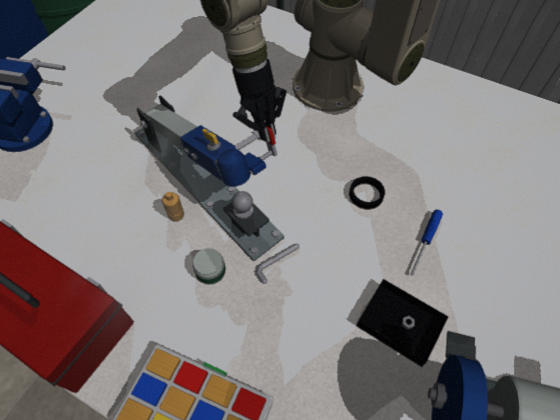

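View pics/wrist9.png

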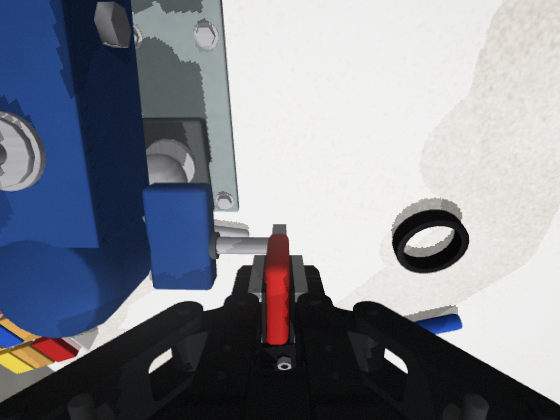

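The two tilt fits disagree (0.25 against 0.33). The scene fit's 42 mm offset contradicts the true 29 mm, so that sample is probably mixed with other surfaces. I'll redo it on the stored pictures.

```bash
python3 - <<'E'
from h import *
a=np.deg2rad(-20);X=np.array([np.cos(a),np.sin(a)]);Yv=np.array([-X[1],X[0]]); hg=np.array([.438,-.303])
for n in ('scene9','top9','scene0','top0'):
    p,d,c=load(n); P,uv=pts(np.ones(d.shape,bool),d,c); q=P[:,:2]-hg; x=q@X; y=q@Yv; z=P[:,2]-.107
    print(n,[(yy,round(float(np.median(z[(abs(x)<.012)&(abs(y-yy)<.006)&(z>-.02)])),3)) for yy in (.05,.08,.11,.14,.17,.2,.23)])
    T=(abs(x)<.018)&(y>.03)&(y<.15)&(z>.015)
    k=np.polyfit(y[T],z[T],1); r=z[T]-np.polyval(k,y[T]); th=np.arctan(k[0]); print('  tube tilt',th.round(3),'off',(k[1]*np.cos(th)).round(4),'rms',r.std().round(4),'gap mm',1000*(.36*np.sin(th)-.03*np.cos(th)-.025))
E
```

```text
scene9 [(0.05, 0.043), (0.08, 0.052), (0.11, 0.063), (0.14, 0.073), (0.17, 0.082), (0.2, 0.097), (0.23, 0.107)]
  tube tilt 0.324 off 0.0243 rms 0.001 gap mm 61.29933204433024
top9 [(0.05, 0.044), (0.08, nan), (0.11, nan), (0.14, 0.074), (0.17, 0.082), (0.2, 0.097), (0.23, 0.108)]
  tube tilt 0.322 off 0.0249 rms 0.0023 gap mm 60.441706995337235
scene0 [(0.05, 0.024), (0.08, 0.025), (0.11, 0.024), (0.14, 0.025), (0.17, 0.024), (0.2, 0.028), (0.23, 0.028)]
  tube tilt -0.003 off 0.0246 rms 0.0016 gap mm -55.90567641023406
top0 [(0.05, 0.024), (0.08, 0.025), (0.11, 0.024), (0.14, 0.024), (0.17, 0.025), (0.2, 0.029), (0.23, 0.028)]
  tube tilt -0.009 off 0.0254 rms 0.0026 gap mm -58.35188139329061
  return _methods._mean(a, axis=axis, dtype=dtype,
  ret = ret.dtype.type(ret / rcount)
```

Both views, on the tube top, now agree on a tilt of 0.32 rad and a gap of about 60 mm. I'll check it holds still, then hand in.

```bash
python3 -m creep '[{"xyz":[0,0,0],"twist":[0,0,0]},{"xyz":[0,0,0],"twist":[0,0,0]},{"xyz":[0,0,0],"twist":[0,0,0]},{"xyz":[0,0,0],"twist":[0,0,0]}]'; python3 -c "
from rig import bot
print(bot.job_done())"
```

```text
time: 14.0
tcp_pos: [0.4548, 0.0518, 0.2293]
tool_rot: [[-0.316, -0.941, 0.124], [-0.895, 0.339, 0.29], [-0.315, -0.02, -0.949]]
contact_force: [26.2, -7.3, -8.6]
opening: 0.0092
the job is handed in; nothing more can be done
None
```

The drawbar is unhitched and raised, with about 60 mm of clear air over the ball. The gripper is holding it still by the latch handle. I handed the job in at 14.0 s.

- **Wing lock:** I turned the yellow wing about 82° counter-clockwise. It measured 70.7° against the drawbar's 70.3°, so it lines up.
- **Latch:** With the coupler still down, I pulled the handle out 26.0 mm. The pull was about 24 N against a 15 N spring, so it was on its stop.
- **Lift:** I lifted along the hinge arc to 0.32 rad. The scene and top cameras, fitted on the tube top, gave gaps of 61 and 60 mm, and the arm's own pose agrees.
- **Final hold:** Over the last 0.5 s the tool did not move, and the total force was about 28 N.
- **Other things on the bench:** They look unmoved in the pictures; I did not measure them.

**One check disagreed:** a first tilt fit on the coupler's flat back gave 36 mm from the scene camera and 65 mm from the top camera. The scene fit put the flat back 42 mm above the hinge line instead of 29 mm. It had probably picked up other surfaces, so I replaced both fits with the tube-top ones.

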